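# Slide the pepper mill back into the row

### The arm

A 6-joint arm with a two-finger parallel gripper is mounted at the origin on the work surface. World frame = base frame: x ahead of the robot, y to its left, z up, the work surface at z = 0. Lengths are in m, angles in rad, forces in N, time in s.
With the tool pointing down it reaches from about 0.325 to 0.775 m from the base axis. Payload 5.5 kg.
Tool frame: the origin (TCP) lies between the finger pads; the fingertips stand 8 mm ahead of it and the grasp point (between the pads) lies 11 mm behind it (tcp_to_tips is the distance from the TCP to the fingertips, in m); z points along the fingers, y is the line along which they close (so a half turn about z gives the same grasp; the last joint's range is limited). The gripper opens to 88 mm and grips with 3 to 60 N. Pads are 20 mm wide; open, the fingers measure 115 mm over their backs; the gripper's body (75 mm by 178 mm) begins 61 mm behind the grasp point.
Start: joints at [-1.25, 0.091, 1.231, -0, 1.82, -0.057], TCP at [0.221, -0.558, 0.231] pointing down, gripper open.
Joint ranges: [-2.87, 2.87], [-0.86, 2.18], [0.17, 2.46], [-1.51, 4.65], [0.06, 2.69], [-2.65, 2.65]. Speed limits (rad/s): [2.57, 2.57, 3.01, 3.14, 3.14, 3.14].

### API

Orientations are given as a unit quaternion [w, x, y, z].
In Python, from bench import * gives the robot as it stands. Calls block until the motion is done:
- move_to(position, orientation): joint-space move of the TCP to a pose.
- move_l(position, speed=0.15, orientation=None): straight line of the TCP; orientation=None keeps the orientation; speed is the mean speed in m/s.
- movej(angles): joint-space move.
- gripper_open() and close(): open the fingers fully, or close them until they stop; the grip force is fixed at half the most.
- hold(seconds).
- inverse_kinematics(position, orientation): joint angles nearest the present ones, or None.
- state(): the state.
- get_image(name): name is "scene" or "side" or "wrist"; returns a dict with "frame" (480x640x3 uint8, blue, green, red), "depth" (480x640 float32, m along the optical axis (not along the pixel's ray), 0 where there is no reading), "camera_matrix" (3x3 intrinsics, pixels), "view" (4x4, takes a point from world to camera coordinates). Camera axes: x right, y up, looking along -z (the intrinsics and any distortion apply to the point x, -y, -z); pixel columns grow to the right and rows downward; lengths in m; the calibration is good to about 2 mm. A picture is of the moment at which its call begins.
A pose or a line that the arm cannot do raises IKError and nothing moves.
- job_done(): hands the job in; it is judged then, once.
The state is a dict: "time": time; "joint_pos": joint angles; "dq": joint speeds; "joint_torque": joint torques, N m; "ee_pos": TCP position; "ee_rot": TCP orientation; "ft_force": force on the tool from outside, world axes, zero at the start; "moment": the same for the moment, N m; "finger_gap": finger opening in m; "finger_force": force on a finger pad.
Only numpy, scipy, OpenCV 4.12 (cv2) and the standard library are available. Lean on these libraries where they do the work, as an engineer would, in place of code of your own. Each camera call takes 0.05 s, during which the arm holds its last target. There are 200 camera calls.

### The job

Cooking is over: slide the tall pepper mill back across the counter into its empty place between the salt mill and the oil bottle, midway between them and in one straight line with them. Push it gently with the fingertips or the outside of the fingers, low on its body so that it slides upright without tipping; do not grip it or lift it off the counter. Leave everything else where it stands.

Things in the scene. Friction and masses are not known exactly. Their poses are not given: they have to be found in the camera images.
- pepper_mill: Tall turned-wood pepper mill, round, 215 mm high, standing in front of the row. Foot: plain cylinder 62 mm across, 30 mm high; then a waist (40 mm across, 85 mm up), widening to 56 mm at 138 mm; head at most 56 mm. About 0.4 kg, friction on the counter about 0.6: pushed at the foot it slides, pushed well above 40 mm it tips. Loose. Origin: centre of its underside, z up its axis
- mill_place (a point): Point on the counter (nothing seen there): the middle of the empty place, midway between salt mill and oil bottle on the line of the row. Its y runs along the row, parallel to the step shelf; its x points from the row to the shelf, to the robot's right (world -y, up to 0.14 rad off). The pine step shelf (98 mm high, with jars to 173 mm) has its front 50 mm beyond the point
- salt_mill: The short salt mill, same wood and same turned shape as the pepper mill but only 140 mm high, foot 62 mm across. It stands about 110 mm to one side of the empty place. Loose. Origin: centre of its underside
- oil_bottle: Dark green glass oil bottle, 66 mm across, 243 mm high with a long narrow neck and a bent steel pourer to 285 mm. It stands about 110 mm to the other side of the empty place. Loose. Origin: centre of its underside
- corkscrew: Chrome lever corkscrew (winged), standing upright at the left, 195 mm high, 72 mm over its two levers. Loose. Origin: centre of its underside
- bowl: Brown ceramic bowl, 150 mm across, 60 mm high, on the left of the counter. Loose. Origin: centre of its underside
- strainer: Small stainless strainer lying rim down beyond the row's far end: wire dome 105 mm across and 48 mm high, flat handle along its +x to 142 mm from the middle, 6 mm high. Loose. Origin: centre of its rim, on the counter
- turntable (a joint): Angle of the freely spinning pine turntable (200 mm across, 22 mm high) behind the step shelf, at the right, which carries the black crock with spatulas, up to 330 mm high; counter-clockwise from above. Not part of the work

How it is judged:
On the way:
1. the fingers push the pepper mill along the counter, upright (contact force between the fingers and pepper_mill above 0.2 N and distance of pepper_mill from where it was at the start of the episode above 0.04 m and angle between pepper_mill's own z axis and vertical below 0.12 rad), for 0.1 s.
At the end, for the whole second after the job is handed in: The pepper mill stands upright and still on the counter, within 15 mm of the line of the row and within 18 mm of midway between salt mill and oil bottle; the other loose things within 15 mm of where they stood (x of pepper_mill in the frame of mill_place between -0.015 and 0.015 m and y of pepper_mill in the frame of mill_place between -0.018 and 0.018 m and angle between pepper_mill's own z axis and vertical below 0.05 rad and height (world z) of pepper_mill below 0.004 m and linear speed of pepper_mill below 0.01 m/s and distance of each of salt_mill, oil_bottle, corkscrew, bowl, strainer from where it was at the start of the episode below 0.015 m); the robot touches nothing.
It fails at once if the pepper mill is tipped more than about 11 degrees (angle between pepper_mill's own z axis and vertical above 0.2 rad).
It fails at once if the pepper mill is lifted off the counter (height (world z) of pepper_mill above 0.01 m).
It fails at once if the pepper mill is gripped or rammed (more than 25 N from the fingers) instead of gently pushed (contact force between the fingers and pepper_mill above 25 N).
It fails at once if the pepper mill is pushed high on its body (above about half its height) (contact force between the fingers and pepper_mill above 0.3 N and height (world z) of the grasp point above 0.12 m).
It fails at once if another thing is moved more than 15 mm or tipped, or the turntable is spun (distance of any of salt_mill, oil_bottle, corkscrew, bowl, strainer from where it was at the start of the episode above 0.015 m or angle between any of salt_mill, oil_bottle, corkscrew, bowl, strainer's own z axis and vertical above 0.2 rad or velocity of joint turntable above 0.3 rad/s or velocity of joint turntable below -0.3 rad/s).
It also fails if it takes over 56 s, if anything falls off the work surface, if the arm or the gripper's body presses on something with over 40 N, if the wrist force passes 120 N, or if a joint passes its speed limit or range.

## Working session

There is one attempt and no reset: what is moved stays moved. The work goes in short steps, each a Python script; the robot and the scene stay as the last script left them, time stands still between calls to the robot, and variables do not carry over. Pictures are saved under pics/ and viewed, at most 10 in all, crops included, and the job is handed in when it is done.

```bash
mkdir -p pics; ls
python3 - <<'E'
from bench import *
import cv2,numpy as np
for n in ("scene","side"):
    d=get_image(n); cv2.imwrite(f"pics/{n}0.png",d["frame"]); np.savez(f"{n}0.npz",**d)
    V=np.linalg.inv(d["view"]);print(n,V.round(3).tolist(),d["camera_matrix"].round(1).tolist(),(d["depth"]>0).mean(), [k for k in d])
s=state();print(s["time"],s["ee_pos"],s["ee_rot"],s["finger_gap"])
E
```

```text
pics
scene [[0.449, -0.644, 0.62, 1.349], [0.894, 0.328, -0.306, -0.417], [-0.006, 0.691, 0.722, 0.908], [0.0, 0.0, 0.0, 1.0]] [[525.6, 0.0, 318.7], [0.0, 525.6, 240.3], [0.0, 0.0, 1.0]] 0.9958268229166667 ['frame', 'depth', 'camera_matrix', 'view']
side [[0.776, -0.371, 0.51, 1.12], [0.63, 0.468, -0.619, -0.691], [-0.009, 0.802, 0.597, 0.644], [0.0, 0.0, 0.0, 1.0]] [[521.3, 0.0, 320.3], [0.0, 521.3, 229.7], [0.0, 0.0, 1.0]] 0.995986328125 ['frame', 'depth', 'camera_matrix', 'view']
0.1 [ 0.22124004 -0.55744924  0.22960713] [-8.76960231e-04  9.82210007e-01  1.87783699e-01 -1.22570318e-04] 0.08789577202944103
```

View pics/scene0.png

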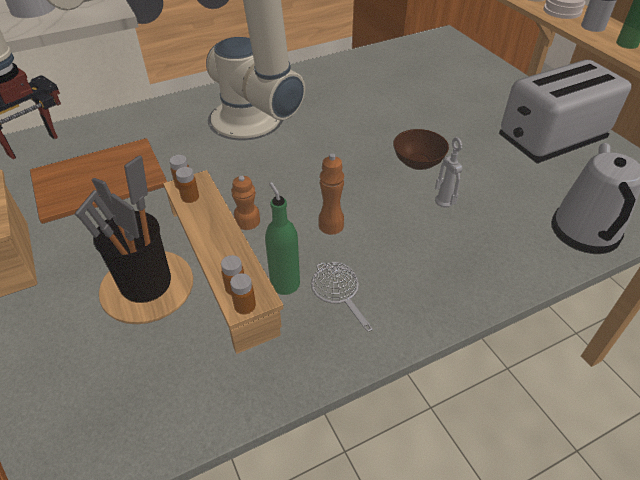

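View pics/side0.png

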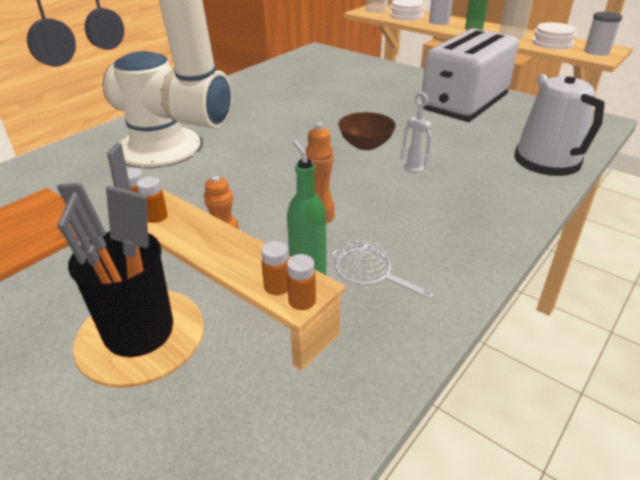

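The scene view shows the salt mill's foot at about (246,220), the oil bottle's base at (286,285), and the pepper mill's foot at (331,225). The strainer is at (335,282), the corkscrew at (449,190), the bowl at (420,150), and the shelf front edge runs from (205,175) to (280,310). In the side view the bottle hides part of the pepper mill.

```bash
cat > loc.py <<'E'
import numpy as np,cv2
from scipy.optimize import least_squares
def cloud(d):
    K=d["camera_matrix"];z=d["depth"];v,u=np.mgrid[:480,:640]
    P=np.stack([(u-K[0,2])/K[0,0]*z,-(v-K[1,2])/K[1,1]*z,-z,np.ones_like(z)],-1)
    W=(P@np.linalg.inv(d["view"]).T)[...,:3]; W[z<=0]=np.nan
    return W
def fit(W,m,zlo,zhi,r,cam):
    p=W[m&(W[...,2]>zlo)&(W[...,2]<zhi)][:,:2]
    if len(p)<15: return None
    c0=np.median(p,0); t=c0-cam[:2]; c0=c0+r*.7*t/np.linalg.norm(t)
    f=least_squares(lambda c:np.hypot(*(p-c).T)-r,c0,loss="soft_l1",f_scale=.002)
    return f.x.round(4),len(p),float(np.median(abs(f.fun))).__round__(4)
def box(W,b):
    m=np.zeros((480,640),bool); m[b[1]:b[3],b[0]:b[2]]=1; return m
E
python3 - <<'E'
from loc import *
B={"scene":dict(salt=(230,170,264,232),oil=(264,180,302,296),pep=(315,150,350,238),cork=(430,135,468,212),bowl=(390,125,432,172),strain=(305,258,378,336)),
   "side":dict(salt=(200,172,236,226),oil=(285,150,328,275),pep=(326,125,340,225))}
for n in B:
    d=dict(np.load(n+"0.npz"));W=cloud(d);cam=np.linalg.inv(d["view"])[:3,3]
    hsv=cv2.cvtColor(d["frame"],cv2.COLOR_BGR2HSV);wood=(hsv[...,1]>120)&(hsv[...,0]<20);gr=(hsv[...,1]>90)&(hsv[...,0]>45)&(hsv[...,0]<90)
    print(n,"counter z",np.nanmedian(W[310:330,400:440,2]) if n=="scene" else np.nanmedian(W[320:350,370:400,2]))
    for k,b in B[n].items():
        m=box(W,b)
        if k in("salt","pep"):
            print(k,"foot",fit(W,m&wood,.005,.027,.031,cam),"head",fit(W,m&wood,.125,.15,.028,cam) if k=="pep" else "", "top",np.nanpercentile(W[m&wood][:,2],99))
        elif k=="oil": print(k,fit(W,m&gr,.01,.12,.033,cam),fit(W,m&gr,.06,.12,.033,cam))
        else:
            q=W[m&(W[...,2]>.008 if k!="strain" else W[...,2]>.004)]; q=q[np.isfinite(q[:,0])]
            print(k,q.min(0).round(3),q.max(0).round(3),np.median(q,0).round(3))
    if n=="scene":
        q=W[160:350,160:285].reshape(-1,3);q=q[(q[:,2]>.09)&(q[:,2]<.105)&(q[:,1]<-.3)]
        r=cv2.minAreaRect(q[:,:2].astype(np.float32));print("shelf",cv2.boxPoints(r).round(3).tolist())
E
```

```text
scene counter z 0.0007051350933177103
salt foot (array([ 0.4301, -0.1607]), 148, 0.001) head  top 0.13451464021620596
oil (array([ 0.6534, -0.1589]), 132, 0.0005) (array([ 0.6534, -0.1589]), 74, 0.0005)
pep foot (array([0.5381, 0.0166]), 144, 0.0009) head (array([0.5371, 0.0169]), 163, 0.0011) top 0.20445599499640468
cork [0.392 0.291 0.008] [0.631 0.422 0.198] [0.591 0.314 0.057]
bowl [0.351 0.27  0.008] [0.499 0.413 0.065] [0.389 0.348 0.037]
strain [ 0.621 -0.163  0.004] [0.859 0.046 0.051] [ 0.731 -0.062  0.008]
shelf [[0.3149999976158142, -0.39899998903274536], [0.7760000228881836, -0.39899998903274536], [0.7760000228881836, -0.30000001192092896], [0.3149999976158142, -0.30000001192092896]]
side counter z 0.00046994328389426965
salt foot None head  top 0.13315349496130266
oil (array([ 0.6522, -0.1589]), 673, 0.0006) (array([ 0.6523, -0.1588]), 616, 0.0006)
pep foot (array([0.5368, 0.0163]), 56, 0.0007) head (array([0.5358, 0.0149]), 69, 0.0009) top 0.199429344173598
```

```bash
cat > plan.py <<'E'
import numpy as np
from scipy.spatial.transform import Rotation as R
P=np.array([.5378,.0165]);T=np.array([.5416,-.1598])
th=np.radians(55)
def setup(P,T,flip=1):
    d=(T-P)/np.linalg.norm(T-P); D=np.r_[d,0]
    z=np.cos(th)*D-np.array([0,0,np.sin(th)]); y=flip*np.array([-d[1],d[0],0]); x=np.cross(y,z)
    q=R.from_matrix(np.c_[x,y,z]).as_quat()[[3,0,1,2]]
    def tcp(c,gap,h=.013):  # leading edge `gap` short of the foot of a mill at c
        edge=c-d*(.031+gap)
        tip=np.r_[edge-d*.010*np.sin(th),h]
        return tip-.008*z
    return d,q,tcp
E
python3 - <<'E'
from bench import *
from plan import *
from loc import *
d=dict(np.load("scene0.npz"));W=cloud(d)
m=box(W,(308,258,362,305));q=W[m&(W[...,2]>.02)&(W[...,2]<.06)];print("dome",np.nanmedian(q,0),np.nanmin(q,0),np.nanmax(q,0))
q=W[box(W,(75,150,170,300))&(W[...,2]>.25)];print("crock top",np.nanmin(q,0),np.nanmax(q,0))
for f in(1,-1):
    dd,qq,tcp=setup(P,T,f)
    for c,g,h in((P,.03,.30),(P,.03,.15),(P,.03,.013),(P,0,.013),(T,0,.013),(T,.06,.013),(T,.09,.25)):
        j=inverse_kinematics(list(tcp(c,g,h)),list(qq));print(f,g,h,tcp(c,g,h).round(3),None if j is None else np.round(j,2))
j=inverse_kinematics([.22,-.558,.45],list(state()["ee_rot"]));print(j)
E
```

```text
dome [ 0.71160926 -0.0643815   0.03915334] [ 0.66277646 -0.10933064  0.02000165] [ 0.75268162 -0.01838219  0.05129754]
crock top [ 0.4826204  -0.50064791  0.25000674] [ 0.613621   -0.36171097  0.32338301]
1 0.03 0.3 [0.536 0.09  0.307] [ 0.44  0.11  1.19 -0.63  2.03  0.18]
1 0.03 0.15 [0.536 0.09  0.157] [ 0.44  0.12  1.44 -0.57  1.81  0.34]
1 0.03 0.013 [0.536 0.09  0.02 ] [ 0.44  0.22  1.58 -0.55  1.61  0.47]
1 0 0.013 [0.537 0.06  0.02 ] [ 0.39  0.19  1.62 -0.56  1.58  0.43]
1 0 0.013 [ 0.541 -0.116  0.02 ] [ 0.08  0.06  1.75 -0.62  1.41  0.19]
1 0.06 0.013 [ 0.539 -0.056  0.02 ] [ 0.19  0.09  1.72 -0.6   1.47  0.28]
1 0.09 0.25 [ 0.539 -0.026  0.257] [ 0.25 -0.02  1.41 -0.62  1.85  0.08]
-1 0.03 0.3 [0.536 0.09  0.307] None
-1 0.03 0.15 [0.536 0.09  0.157] None
-1 0.03 0.013 [0.536 0.09  0.02 ] None
-1 0 0.013 [0.537 0.06  0.02 ] None
-1 0 0.013 [ 0.541 -0.116  0.02 ] None
-1 0.06 0.013 [ 0.539 -0.056  0.02 ] None
-1 0.09 0.25 [ 0.539 -0.026  0.257] None
[-1.25195011e+00  2.84640843e-01  6.04737683e-01 -2.03835528e-05
  2.25398503e+00 -5.89772165e-02]
```

Run:
```python
from bench import *
from plan import *
from loc import *
d,q,tcp=setup(P,T);q=list(q)
move_l([.22,-.558,.45],speed=.2); close()
j=list(state()["joint_pos"]); j[0]=.44; movej(j)
move_to(list(tcp(P,.03,.30)),q)
move_l(list(tcp(P,.03,.05)),speed=.15)
move_l(list(tcp(P,.03)),speed=.06)
s=state();print(s["time"],s["ee_pos"],tcp(P,.03),s["ft_force"],s["finger_gap"])
I=get_image("scene");cv2.imwrite("pics/a.png",cv2.resize(I["frame"][90:330,180:500],None,fx=2.4,fy=2.4))
```

```text
9.3667 [0.53632296 0.09025727 0.01965405] [0.5362101  0.090263   0.01955322] [-0.21305608  0.35568611 -1.07708972] 0.0007451367874419894
```

View pics/a.png

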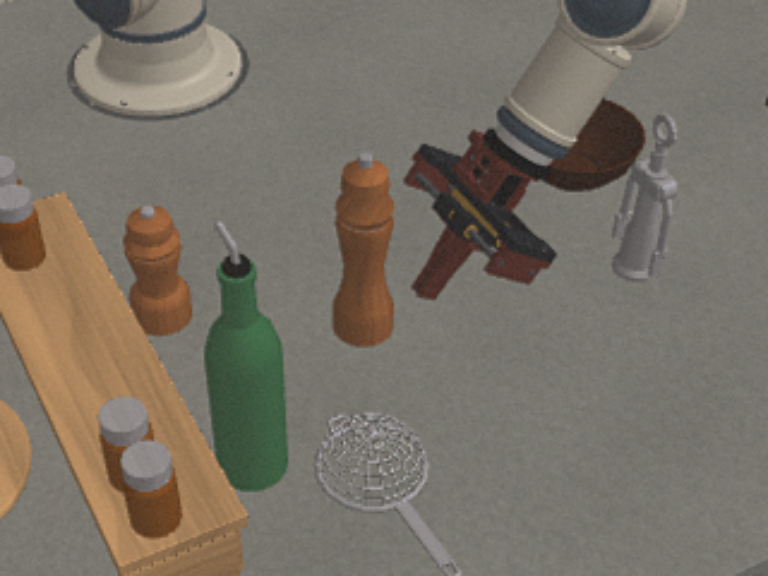

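The closed fingertips are at about (428,292) in the crop, low behind the pepper mill's foot (363,335). The bowl and corkscrew haven't been touched. Next I push about two thirds of the way and measure again.

```bash
cat > see.py <<'E'
from loc import *
from bench import get_image
def woodfit(I,lo,hi,r,x0,x1,y0,y1):
    W=cloud(I);hsv=cv2.cvtColor(I["frame"],cv2.COLOR_BGR2HSV)
    m=(hsv[...,1]>120)&(hsv[...,0]<20)&(hsv[...,2]>90)&(W[...,0]>x0)&(W[...,0]<x1)&(W[...,1]>y0)&(W[...,1]<y1)
    return fit(W,m,lo,hi,r,np.linalg.inv(I["view"])[:3,3])
def pepper(I,c):
    b=(c[0]-.05,c[0]+.05,c[1]-.045,c[1]+.045)
    return woodfit(I,.005,.027,.031,*b),woodfit(I,.125,.15,.028,*b)
E
python3 - <<'E'
from bench import *
from plan import *
from see import *
d,q,tcp=setup(P,T)
C=P+d*.12
f=[]
for s in np.linspace(0,1,5)[1:]:
    move_l(list(tcp(P*(1-s)+C*s,0)),speed=.04); f.append(np.round(state()["ft_force"],1).tolist())
print(f,state()["time"],"expected",C)
for n in("scene","side"):
    I=get_image(n);print(n,pepper(I,C))
    if n=="scene": cv2.imwrite("pics/b.png",cv2.resize(I["frame"][90:330,180:500],None,fx=2.4,fy=2.4))
E
```

```text
[[-0.1, 1.8, 0.7], [-0.1, 0.3, 1.2], [0.7, 0.1, 0.1], [-0.4, 0.1, 0.9]] 13.7667 expected [ 0.5403859  -0.10347213]
scene ((array([ 0.5413, -0.104 ]), 15, 0.0003), (array([ 0.5405, -0.1052]), 77, 0.0007))
side (None, (array([ 0.539 , -0.1033]), 311, 0.0009))
```

View pics/b.png

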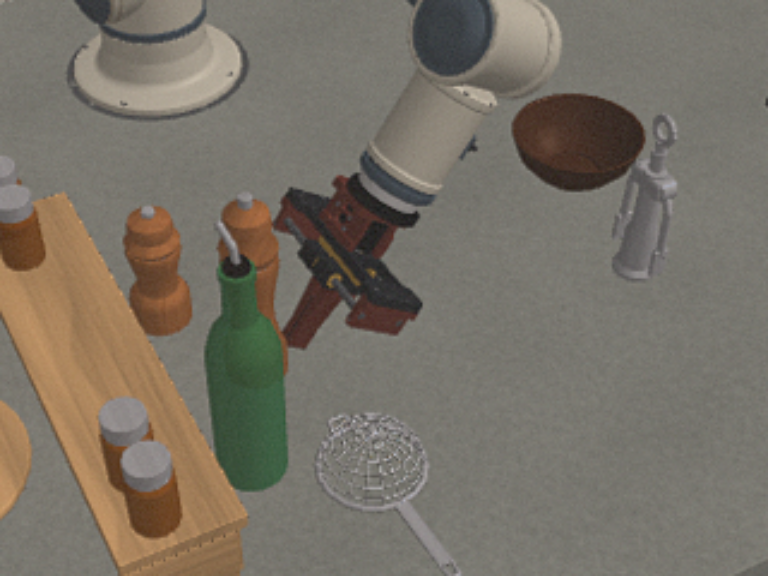

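The pepper mill stands upright with its head at (248,215) in the crop, and it is within about 1 mm of where I expected it. I'll finish the push, back off and check.

Run:
```python
from bench import *
from plan import *
from see import *
d,q,tcp=setup(P,T)
move_l(list(tcp(T-d*.001,0)),speed=.03); print(np.round(state()["ft_force"],1))
move_l(list(tcp(T,.10)),speed=.06)
move_l(list(tcp(T,.12,.25)),speed=.15)
print(state()["time"])
for n in("scene","side"):
    I=get_image(n);p=pepper(I,T);W=cloud(I)
    hsv=cv2.cvtColor(I["frame"],cv2.COLOR_BGR2HSV);gr=(hsv[...,1]>90)&(hsv[...,0]>45)&(hsv[...,0]<90)
    print(n,p,"salt",woodfit(I,.005,.027,.031,.38,.475,-.197,-.1),"oil",fit(W,gr&(abs(W[...,0]-.653)<.05)&(abs(W[...,1]+.159)<.05),.01,.12,.033,np.linalg.inv(I["view"])[:3,3]))
    if n=="side":cv2.imwrite("pics/c.png",I["frame"])
```

```text
[0.8 1.5 0.7]
19.3917
scene ((array([ 0.5428, -0.158 ]), 65, 0.0009), (array([ 0.5413, -0.1577]), 176, 0.0009)) salt (array([ 0.4303, -0.1605]), 96, 0.0011) oil (array([ 0.6535, -0.1592]), 123, 0.0005)
side (None, (array([ 0.5404, -0.1577]), 332, 0.001)) salt None oil (array([ 0.6522, -0.1589]), 671, 0.0006)
```

View pics/c.png

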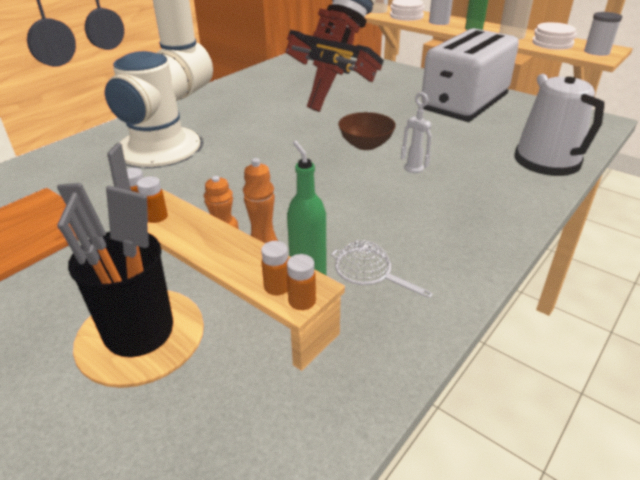

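The pepper mill now stands upright between the salt mill (218,205) and the bottle (306,230), at about (259,205). It is within about 2 mm of the target, nothing else has moved, and the arm is clear.

```bash
python3 -c "
from bench import *
print(job_done())"
```

```text
the job is handed in; nothing more can be done
None
```

The pepper mill is upright in its place, about 2 mm from midway between the salt mill and the oil bottle and in line with them; nothing else was moved, and the job is handed in, though no verdict came back.

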